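Park the instrument case in its low sleeve

TASK

Put the blue instrument case away in the low grey sleeve with the blue front frame: slide it in lengthwise along its base plate, under the sleeve's roof, until its leading end is home against the back wall, lying flat and straight, lid side up, and let go of it. Either end may go in first. Leave the yellow-framed sleeve empty and the small amber bottle where it stands.

Things in the scene. Friction and masses are not known exactly. Their poses are not given: they have to be found in the camera images.
- blue_case: Loose blue case lying flat on the cream board (top 5 mm above z = 0), lid on top and fixed shut, about 85 g. 236 mm long along its x; 37 mm wide along its y (y = -20 to +17 mm, small clips on the +y side to 42 mm); 18 mm high, 22 over the clips. Origin: underside, middle of the length; z up. Grip it across the width from above, about 25 mm from its middle toward the trailing end.
- blue_sleeve: Target: grey sheet sleeve, blue frame and roof patch, on a fixed base plate (80 mm wide, reaching 113 mm out in front of the mouth, top 8 mm above z = 0). Origin: plate top, mid mouth; x horizontally inward, y left, z up. Opening 62 wide, 42 high, 80 mm deep to the back wall. Outside 76 wide, 49 mm high. With the case home 156 mm of it stay outside, its middle 38 mm before the mouth.
- yellow_sleeve: Same sleeve with a yellow frame and roof patch, same sizes and axes, also fixed, beside the blue one, on either side of it. To stay empty. To the right of both stands the hood's fixed grey post (x 0.47 to 0.52, y -0.68 to -0.39 m, tall): swing past it on the robot's side.
- amber_bottle: Small amber reagent bottle with red cap, 51 mm diameter, 108 mm high, standing loose on the bench at the left; origin at the centre of its underside, z up. A bystander, to be left standing.

How it is judged:
By the outcome, as a careful person would: the job done as asked, in the order asked, and still so for the second after the job is handed in, with the robot touching nothing.
It also fails if it takes over 43 s, if anything falls off the work surface, if the arm or the gripper's body presses on something with over 40 N, if the wrist force passes 120 N, or if a joint passes its speed limit or range.

ROBOT

A 7-joint arm with a two-finger parallel gripper is mounted at the origin on a cart in front of the work surface, level with it; the furniture and walls round the work are solid. World frame = base frame: x ahead of the robot, y to its left, z up, the work surface at z = 0. Lengths are in m, angles in rad, forces in N, time in s.
With the tool pointing down it reaches from about 0.425 to 0.925 m from the base axis. Payload 6.8 kg.
Tool frame: the origin (TCP) lies midway between the tips of the shut fingers; the grasp point (between the pads) lies 19 mm behind it; z points along the fingers, y is the line along which they close (so a half turn about z gives the same grasp; the last joint's range is limited). The gripper opens to 85 mm and grips with 20 to 120 N. Pads are 22 mm wide; open, the fingers measure 114 mm over their backs; the gripper's body (76 mm by 85 mm) begins 54 mm behind the grasp point. The pads swing forward as they close: fully open they stand 13 mm farther back than shut.
Start: joints at [-0.108, 0.477, 0.022, 1.555, -0.011, 1.109, -0.083], TCP at [0.675, 0, 0.231] pointing down, gripper open.
Joint ranges: [-2.96, 2.96], [-0.34, 2.1], [-1.41, 1.46], [0.24, 2.44], [-1.37, 4.51], [0.17, 1.92], [-2.96, 2.96]. Speed limits (rad/s): [2.39, 2.39, 3.14, 3.14, 3.14, 3.14, 3.14].

INTERFACE

Orientations are given as a unit quaternion [w, x, y, z].
In Python, from station import * gives the robot as it stands.
- The arm moves only by the shell command python3 -m creep 'ROWS' [FORCE]. ROWS is JSON, a list of rows, each a list of 7 numbers: the gripper command: -1 is shut, 1 is fully open, values between are in proportion, then the shift along the world's x, y, z in mm, then the turn, a rotation vector about the world's x, y, z in rad. A call has 1 to 5 rows; each row shifts and turns the commanded pose from where the row before left it; what a row does not reach is not made up. A row lasts 1/8 s, in which the tool goes at most 62.5 mm and 10.7 degrees, less where a joint would pass 70% of its speed; a pose out of reach is approached as far as the arm can. A call is refused whole if a number of a shift passes 62.5 or a number of a turn 0.188, either way. A call with a gripper value outside its range is refused whole. The fingers move at their own pace and stop on an object; FORCE is the grip in N (left out, the last holds). Time passes only in rows, so rows that do not move let the fingers close. It gives the time, the measured TCP pose, the force, the opening and the grip force at its end, in the units of the state.
- get_obs(): the state, without advancing time (a new reading comes with each control period).
- read_camera(name): name is "scene" or "side" or "wrist"; returns (picture, depth): 420x560x3 uint8, red, green, blue; 420x560 float32, m along the optical axis (not along the pixel's ray), 0 where there is no reading.
- camera_params(name): a dict with "intrinsics" (3x3 intrinsics, pixels), "k1" (the pictures are not rectified: a ray, as slopes to the right and down, at radius r is drawn at 1 + k1 r^2 times it, then the intrinsics apply), "cam_to_world" (4x4, takes a point from camera to world coordinates); the wrist camera has in their place "mount" (4x4, takes a point from camera to tool coordinates, whose origin is the TCP and whose axes are the flange's). Camera axes: x right, y up, looking along -z (the intrinsics and any distortion apply to the point x, -y, -z); pixel columns grow to the right and rows downward; lengths in m; the calibration is good to about 2 mm. A picture is of the moment at which its call begins: read the wrist's pose just before it. camera_params takes no time and is no camera call.
- hand_in(): hands the job in; it is judged then, once.
The state is a dict: "t": time; "q": joint angles; "joint_vel": joint speeds; "joint_torque": joint torques, N m; "eef_pos": TCP position; "tool_rot": TCP orientation; "contact_force": force on the tool from outside, world axes, zero at the start; "torque": the same for the moment, N m; "gripper_width": opening from 0.0 (shut) to 1.0 (fully open); "grasp_force": force on a finger pad.
Only numpy, scipy, OpenCV 4.12 (cv2) and the standard library are available. Lean on these libraries where they do the work, as an engineer would, in place of code of your own. Each camera call takes 0.05 s, during which the arm holds its last target. There are 200 camera calls.

## Working session

There is one attempt and no reset: what is moved stays moved. The work goes in short steps, Python scripts to look and compute and a shell command to move; the robot and the scene stay as the last step left them, time stands still between calls to the robot, and variables do not carry over. Pictures are saved under pics/ and viewed, at most 10 in all, crops included, and the job is handed in when it is done.

```bash
mkdir -p pics; ls; cat > h.py <<'E'
import numpy as np, cv2
from station import *
def cam(name,obs=None):
    p=camera_params(name); K=np.array(p["intrinsics"]); k1=p["k1"]
    if "mount" in p:
        w,x,y,z=obs["tool_rot"]; 
        from scipy.spatial.transform import Rotation as R
        T=np.eye(4);T[:3,:3]=R.from_quat([x,y,z,w]).as_matrix();T[:3,3]=obs["eef_pos"]; T=T@np.array(p["mount"])
    else: T=np.array(p["cam_to_world"])
    return K,k1,T
def rays(c,uv):
    K,k1,T=c
    n=cv2.undistortPoints(np.array(uv,float).reshape(-1,1,2),K,np.array([k1,0,0,0.]))[:,0]
    d=np.c_[n[:,0],-n[:,1],-np.ones(len(n))]
    return T[:3,3],d@T[:3,:3].T      # d scaled so depth multiplies
def onz(c,uv,z):
    o,d=rays(c,uv); return o+d*((z-o[2])/d[:,2])[:,None]
def bydepth(c,uv,dep):
    o,d=rays(c,uv); return o+d*np.array(dep)[:,None]
E
python3 - <<'E'
from h import *
for n in ["scene","side"]:
    im,d=read_camera(n); cv2.imwrite(f"pics/{n}0.png",im[:,:,::-1]); np.savez(f"{n}0.npz",im=im,d=d)
    p=camera_params(n); print(n,np.round(p["cam_to_world"],3).tolist(),p["k1"])
print(get_obs())
E
```

```text
pics
scene [[-0.723, 0.343, -0.599, -0.138], [-0.691, -0.332, 0.643, 0.933], [0.022, 0.879, 0.477, 0.65], [0.0, 0.0, 0.0, 1.0]] 0.03103840848238702
side [[0.855, 0.238, -0.461, 0.125], [-0.518, 0.356, -0.778, -0.634], [-0.021, 0.904, 0.428, 0.461], [0.0, 0.0, 0.0, 1.0]] 0.015863484593115044
{'t': 0.1, 'q': array([-0.10808459,  0.47771407,  0.02234461,  1.55632646, -0.01152033,
        1.1092924 , -0.08310689]), 'joint_vel': array([-0.00014255, -0.00211629,  0.0017803 , -0.00295745,  0.00042042,
        0.00066488, -0.00020543]), 'joint_torque': array([ 5.69385389e-03, -5.97765398e+01,  1.61440808e+00, -2.81952703e+01,
        1.29656185e-02,  5.02699884e-03, -1.13572563e-05]), 'eef_pos': array([ 6.74480985e-01, -1.53093123e-05,  2.30436252e-01]), 'tool_rot': array([-5.33833981e-04,  7.07111083e-01,  7.07102020e-01, -6.04119880e-04]), 'contact_force': array([ 0.18123933, -0.59942059, -0.47166997]), 'torque': array([0.01029489, 0.04525617, 0.03734233]), 'grasp_force': 0.0, 'gripper_width': 0.9981418905862527}
```

View pics/scene0.png

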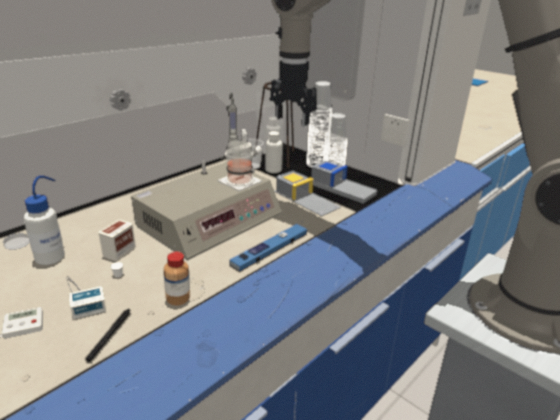

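View pics/side0.png

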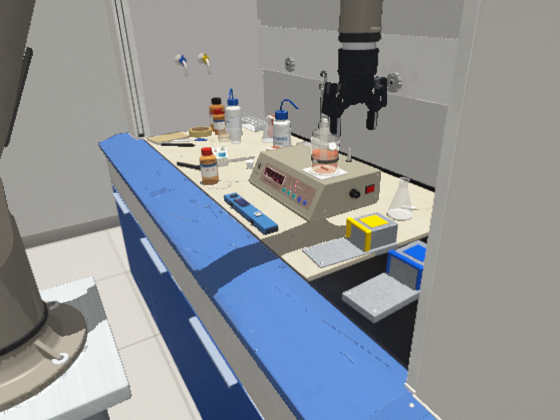

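The scene view shows the case at about (270,247), the yellow sleeve at (297,187), the blue sleeve at (332,175) with its plate at (350,190), and the bottle at (177,280). In the side view the case is at (250,211). The blue sleeve, at (410,265), is partly hidden by the post.

```bash
python3 - <<'E'
from h import *
rois={"scene":dict(case=(225,220,315,272,'b'),bsl=(310,155,352,190,'b'),ysl=(275,165,315,200,'y')),
"side":dict(case=(215,185,285,235,'b'),bsl=(383,238,430,290,'b'),ysl=(340,205,400,252,'y'))}
for n in rois:
    z=np.load(f"{n}0.npz"); im,d=z["im"],z["d"]; hsv=cv2.cvtColor(im,cv2.COLOR_RGB2HSV); c=cam(n)
    for k,(a,b,e,f,col) in rois[n].items():
        m=np.zeros(d.shape,bool)
        H,S,V=[hsv[:,:,i].astype(int) for i in range(3)]
        mm=((H>95)&(H<125)&(S>110)&(V>50)) if col=='b' else ((H>18)&(H<35)&(S>140)&(V>90))
        m[b:f,a:e]=mm[b:f,a:e]; m&=d>0
        nl,lab,st,_=cv2.connectedComponentsWithStats(m.astype(np.uint8))
        m=lab==(1+st[1:,4].argmax())
        v,u=np.nonzero(m); P=bydepth(c,np.c_[u,v],d[v,u])
        print(n,k,len(u),"lo",np.percentile(P,2,0).round(3),"hi",np.percentile(P,98,0).round(3),"med",np.median(P,0).round(3))
        top=P[P[:,2]>np.percentile(P[:,2],50)]
        r=cv2.minAreaRect((top[:,:2]*1000).astype(np.float32)); print("   top rect",np.round(r[0],1),np.round(r[1],1),round(r[2],1))
    # plate of the blue sleeve: low grey points in front
ims=[cv2.resize(np.load("scene0.npz")["im"][150:225,265:385],None,fx=6,fy=6)[:, :, ::-1],]
s=cv2.resize(np.load("side0.npz")["im"][200:325,295:445],None,fx=4,fy=4)[:,:,::-1]
cv2.imwrite("pics/cropA.png",ims[0]);cv2.imwrite("pics/cropB.png",s)
E
```

```text
scene case 625 lo [0.514 0.115 0.012] hi [0.545 0.335 0.024] med [0.521 0.219 0.021]
   top rect [529.8 225.3] [ 33.2 228.1] 0.1
scene bsl 118 lo [ 0.635 -0.336 -0.009] hi [ 0.706 -0.159  0.058] med [ 0.641 -0.192  0.048]
   top rect [ 643.8 -193. ] [17.5 79.6] 7.0
scene ysl 111 lo [ 0.653 -0.184 -0.01 ] hi [ 0.75  -0.008  0.058] med [ 0.66  -0.048  0.048]
   top rect [660.2 -44.7] [74.4 12.2] 87.8
side case 579 lo [0.515 0.107 0.01 ] hi [0.548 0.327 0.026] med [0.524 0.192 0.023]
   top rect [532.7 219.7] [227.2  33.6] 89.6
side bsl 392 lo [ 0.636 -0.236  0.011] hi [ 0.65  -0.162  0.059] med [ 0.641 -0.205  0.053]
   top rect [ 643.5 -197.9] [14.4 75.4] 2.6
side ysl 303 lo [ 0.654 -0.085  0.013] hi [ 0.67  -0.011  0.059] med [ 0.66  -0.06   0.046]
   top rect [663.7 -47.7] [74.7 17.1] 87.1
```

View pics/cropA.png

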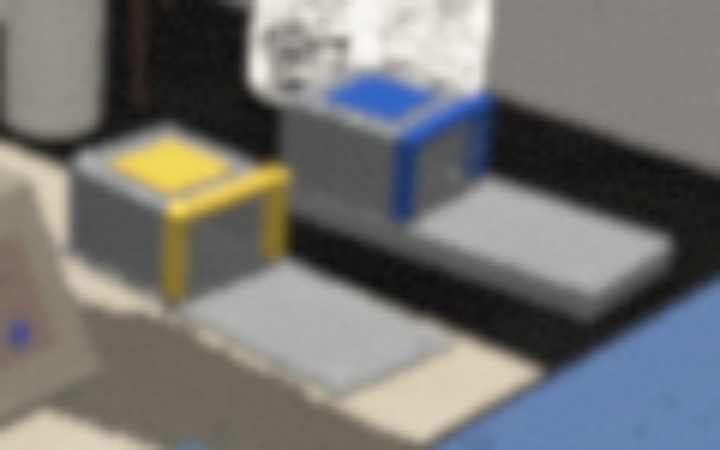

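View pics/cropB.png

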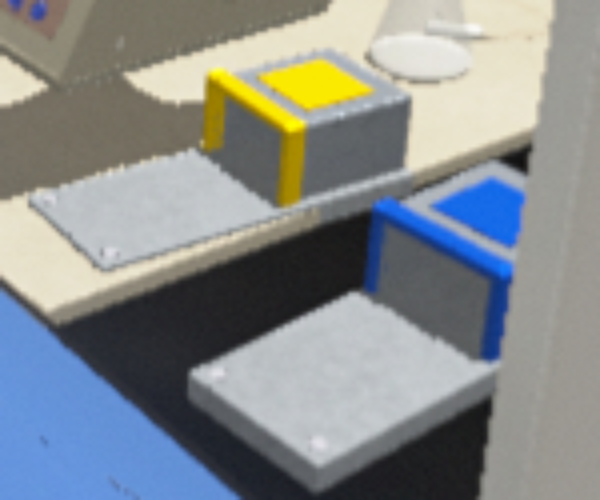

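Crop A shows the blue sleeve's mouth frame at about x 395-490 px, with its plate running out toward the sill. Crop B shows the same, with the post hiding the right frame leg. Depth puts the case top at z≈0.023 and the blue mouth at about (0.64,-0.197). Next I move over the case for a wrist view.

```bash
python3 -m creep '[[1,-36,50,0,0,0,0],[1,-36,50,0,0,0,0],[1,-36,50,0,0,0,0],[1,-36,50,0,0,0,0],[1,0,0,0,0,0,0]]'
python3 - <<'E'
from h import *
o=get_obs(); im,d=read_camera("wrist"); cv2.imwrite("pics/w1.png",im[:,:,::-1]); np.savez("w1.npz",im=im,d=d)
print(o["eef_pos"],np.array(camera_params("wrist")["mount"]).round(3).tolist())
c=cam("wrist",o); hsv=cv2.cvtColor(im,cv2.COLOR_RGB2HSV)
vv,uu=np.mgrid[0:420:60,0:560:80]; P=bydepth(c,np.c_[uu.ravel(),vv.ravel()],d[vv,uu].ravel()); print(P.reshape(7,7,3).round(3)[:,::3])
# sill heights, scene & side
for n,pts in (("scene",[(300,310),(400,250),(450,190),(330,250),(440,180),(470,200)]),("side",[(250,320),(320,370),(300,300),(330,320)])):
    d=np.load(n+"0.npz")["d"]; print(n,bydepth(cam(n),pts,[d[v,u] for u,v in pts]).round(3).tolist())
E
```

```text
t: 0.72
eef_pos: [0.5274, 0.2056, 0.2311]
tool_rot: [-0.001, 0.704, 0.711, 0.0]
contact_force: [0.4, -0.6, 0.3]
gripper_width: 0.999
grasp_force: 0.0
[0.52737924 0.2055714  0.23114853] [[0.0, 0.952, 0.305, 0.078], [1.0, -0.0, 0.0, 0.0], [0.0, 0.305, -0.952, -0.143], [0.0, 0.0, 0.0, 1.0]]
[[[-0.415  0.611 -0.813]
  [ 0.48   0.386  0.   ]
  [ 0.672  0.36   0.103]]

 [[-0.46   0.428 -0.814]
  [ 0.479  0.329  0.   ]
  [ 0.679  0.319  0.104]]

 [[-0.509  0.226 -0.812]
  [ 0.477  0.266  0.001]
  [ 0.69   0.273  0.101]]

 [[-0.568  0.002 -0.814]
  [ 0.475  0.197  0.   ]
  [ 0.698  0.223  0.103]]

 [[ 0.151  0.11  -0.011]
  [ 0.473  0.119  0.001]
  [ 0.695  0.175  0.124]]

 [[ 0.138  0.025  0.001]
  [ 0.469  0.03  -0.001]
  [ 0.691  0.131  0.147]]

 [[ 0.109 -0.079  0.   ]
  [ 0.466 -0.071 -0.   ]
  [ 0.586  0.211  0.298]]]
scene [[0.355, 0.314, -0.025], [0.338, -0.074, -0.043], [0.387, -0.457, -0.014], [0.432, 0.113, -0.001], [0.434, -0.475, -0.0], [0.357, -0.569, -0.079]]
side [[0.364, -0.114, -0.018], [0.396, -0.277, -0.01], [0.455, -0.135, 0.001], [0.467, -0.208, 0.001]]
```

View pics/w1.png

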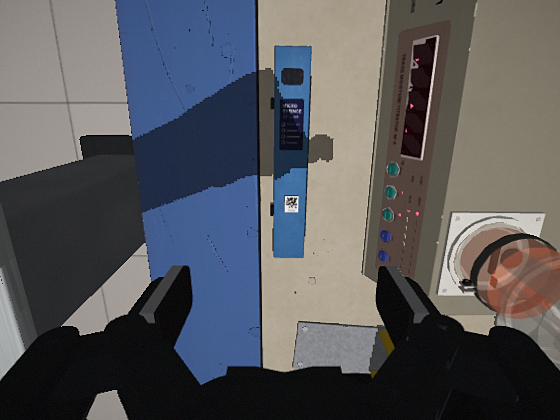

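The wrist view shows the case at px x 274-310, y 46-257, with two small dark clips on its robot side at (272,103) and (271,209). The instrument's front face is at about px x 370.

```bash
cat >> h.py <<'E'
def caserect(im,c,z,roi):
    hsv=cv2.cvtColor(im,cv2.COLOR_RGB2HSV).astype(int); H,S,V=hsv[...,0],hsv[...,1],hsv[...,2]
    m=np.zeros(H.shape,np.uint8); a,b,e,f=roi
    m[b:f,a:e]=((H>95)&(H<125)&(S>110)&(V>50))[b:f,a:e]
    cs,_=cv2.findContours(m,0,2); k=max(cs,key=cv2.contourArea)
    P=onz(c,k[:,0],z); return cv2.minAreaRect((P[:,:2]*1000).astype(np.float32)),P
E
python3 - <<'E'
from h import *
z=np.load("w1.npz"); im,d=z["im"],z["d"]; o=get_obs(); c=cam("wrist",o)
for zz in (.023,): r,P=caserect(im,c,zz,(268,30,325,270)); print(r)
v,u=np.mgrid[60:250:20,282:303:5]; Q=bydepth(c,np.c_[u.ravel(),v.ravel()],d[v,u].ravel()); print("top z",np.median(Q[:,2]))
print("tri: scene/side rects 529.8,225.3 532.7,219.7")
pts=[(363,275),(365,265),(380,100),(370,200),(385,80),(372,275)]
print(bydepth(c,pts,[d[b,a] for a,b in pts]).round(3))
from scipy.spatial.transform import Rotation as R
w,x,y,zq=o["tool_rot"]; M=R.from_quat([x,y,zq,w]).as_matrix(); print(M.round(4),o["eef_pos"])
E
```

```text
((536.2815551757812, 219.84669494628906), (232.6483154296875, 36.72926330566406), 89.34431457519531)
top z 0.0240411742254715
tri: scene/side rects 529.8,225.3 532.7,219.7
[[0.633 0.069 0.005]
 [0.629 0.094 0.024]
 [0.629 0.285 0.024]
 [0.628 0.176 0.023]
 [0.631 0.305 0.028]
 [0.635 0.088 0.037]]
[[-5.3e-03  1.0e+00 -8.0e-04]
 [ 1.0e+00  5.3e-03  3.0e-04]
 [ 3.0e-04 -8.0e-04 -1.0e+00]] [0.52936298 0.20238945 0.23115547]
```

```bash
python3 -m creep '[[0.7,2,-2,-50,0,0,-0.01],[0.7,2,-2,-50,0,0,0],[0.7,0,0,-50,0,0,0],[0.7,0,0,-31,0,0,0],[0.7,0,0,0,0,0,0]]'
python3 - <<'E'
from h import *
get_obs(); o=get_obs(); im,d=read_camera("wrist"); cv2.imwrite("pics/w2.png",im[:,:,::-1]); np.savez("w2.npz",im=im,d=d)
print(o["eef_pos"],get_obs()["eef_pos"]); r,P=caserect(im,cam("wrist",o),.023,(150,0,420,330)); print(r)
E
```

```text
t: 1.4
eef_pos: [0.5338, 0.1936, 0.0478]
tool_rot: [-0.001, 0.711, 0.703, -0.003]
contact_force: [0.0, -0.2, -0.5]
gripper_width: 0.853
grasp_force: 0.0
[0.53382673 0.19359965 0.04784531] [0.5351803  0.19444564 0.04970229]
((534.1173095703125, 226.8067626953125), (180.73434448242188, 36.700843811035156), 89.65766143798828)
```

View pics/w2.png

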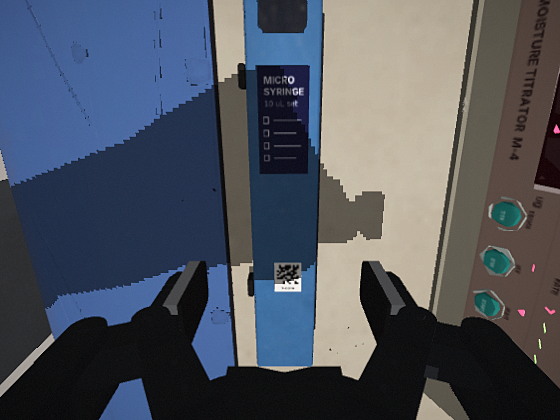

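The fingers straddle the case. The clips are at (242,75) and (250,283), well clear of the grip point. I go down and close.

```bash
python3 - <<'E'
from h import *
z=np.load("w2.npz"); o=get_obs(); print(onz(cam("wrist",o),[(242,75),(250,283),(255,365),(312,365)],.02).round(3))
E
python3 -m creep '[[0.7,0,2,-22,0,0,0],[0.7,0,2,-22,0,0,0],[0.7,0,0,0,0,0,0]]'
python3 -m creep '[[0,0,0,0,0,0,0],[-0.3,0,0,0,0,0,0],[-0.5,0,0,0,0,0,0],[-0.5,0,0,0,0,0,0],[-0.5,0,0,0,0,0,0]]' 40
```

```text
[[0.515 0.286 0.02 ]
 [0.514 0.168 0.02 ]
 [0.515 0.104 0.02 ]
 [0.553 0.104 0.02 ]]
t: 1.82
eef_pos: [0.5355, 0.1997, 0.0068]
tool_rot: [0.0, 0.711, 0.703, -0.0]
contact_force: [-0.5, -0.3, -0.3]
gripper_width: 0.853
grasp_force: 0.0
t: 2.45
eef_pos: [0.5361, 0.2002, 0.0079]
tool_rot: [0.001, 0.711, 0.703, 0.001]
contact_force: [-0.4, -1.0, 7.3]
gripper_width: 0.424
grasp_force: 41.3
```

Gripped at 36 mm and 41 N. I lift and carry it past the instrument before turning.

```bash
python3 -m creep '[[-0.5,0,0,20,0,0,0],[-0.5,0,0,40,0,0,0],[-0.5,0,0,50,0,0,0],[-0.5,-10,-40,30,0,0,0],[-0.5,-10,-50,0,0,0,0]]' 50
python3 -m creep '[[-0.5,-10,-50,0,0,0,0],[-0.5,-10,-50,0,0,0,0],[-0.5,-5,-50,0,0,0,-0.1],[-0.5,-5,-40,0,0,0,-0.17],[-0.5,0,-30,0,0,0,-0.17]]'
python3 -m creep '[[-0.5,0,-30,0,0,0,-0.17],[-0.5,0,-30,0,0,0,-0.17],[-0.5,0,-25,0,0,0,-0.17],[-0.5,0,0,0,0,0,-0.17],[-0.5,0,0,0,0,0,-0.17]]'
python3 -m creep '[[-0.5,0,0,0,0,0,-0.17],[-0.5,0,0,0,0,0,-0.05],[-0.5,0,0,0,0,0,0],[-0.5,0,0,0,0,0,0]]'
```

```text
t: 3.08
eef_pos: [0.5168, 0.1106, 0.1497]
tool_rot: [0.001, 0.71, 0.704, 0.003]
contact_force: [0.6, -1.4, -1.8]
gripper_width: 0.422
grasp_force: 51.8
t: 3.7
eef_pos: [0.4843, -0.1122, 0.1469]
tool_rot: [0.0, 0.849, 0.528, 0.0]
contact_force: [0.6, 0.5, -1.6]
gripper_width: 0.421
grasp_force: 51.8
t: 4.32
eef_pos: [0.4848, -0.1954, 0.1468]
tool_rot: [-0.0, 0.991, 0.132, 0.0]
contact_force: [0.4, 0.4, -0.8]
gripper_width: 0.421
grasp_force: 51.8
t: 4.82
eef_pos: [0.485, -0.1949, 0.1465]
tool_rot: [-0.0, 1.0, 0.026, 0.0]
contact_force: [-0.9, -0.6, -1.0]
gripper_width: 0.428
grasp_force: 51.8
```

```bash
python3 - <<'E'
from h import *
o=get_obs(); im,d=read_camera("wrist"); cv2.imwrite("pics/w3.png",im[:,:,::-1]); np.savez("w3.npz",im=im,d=d,e=o["eef_pos"],r=o["tool_rot"])
print(o["eef_pos"],o["tool_rot"])
E
```

```text
[ 0.48501772 -0.19492917  0.14654763] [-6.13840883e-05  9.99663102e-01  2.59545845e-02  1.97474947e-04]
```

View pics/w3.png

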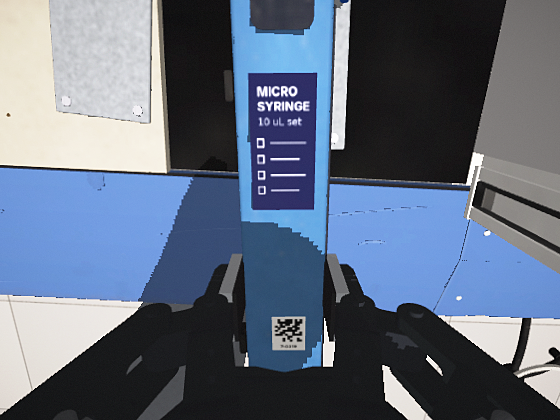

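The wrist view shows the carried case held straight, but it hides the plate and the mouth is above the frame. The plate's right edge shows at (343,0-150). I step aside to get the sleeve in view.

```bash
python3 -m creep '[[-0.5,15,30,30,0,0,0],[-0.5,25,40,30,0,0,0],[-0.5,20,30,0,0,0,0],[-0.5,0,0,0,0,0,0],[-0.5,0,0,0,0,0,0]]'
python3 - <<'E'
from h import *
o=get_obs(); im,d=read_camera("wrist"); cv2.imwrite("pics/w4.png",im[:,:,::-1]); np.savez("w4.npz",im=im,d=d,e=o["eef_pos"],r=o["tool_rot"])
print(o["eef_pos"],o["tool_rot"],get_obs()["eef_pos"])
E
```

```text
t: 5.5
eef_pos: [0.5444, -0.0957, 0.206]
tool_rot: [0.0, 1.0, 0.025, -0.0]
contact_force: [0.0, -0.7, -1.0]
gripper_width: 0.421
grasp_force: 51.8
[ 0.54436466 -0.09569357  0.20603361] [ 2.24008746e-04  9.99679585e-01  2.53072345e-02 -4.71000840e-04] [ 0.54417459 -0.0962512   0.20604814]
```

View pics/w4.png

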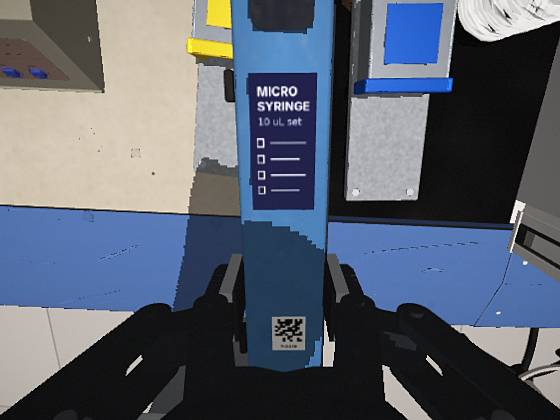

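The view shows the blue frame bar at px (354-452, 80-95), the roof patch above it, and the plate at px x 345-428 down to row 200. I measure these together with the held case.

```bash
python3 - <<'E'
from h import *
z=np.load("w4.npz"); im,d=z["im"],z["d"]; c=cam("wrist",dict(eef_pos=z["e"],tool_rot=z["r"]))
hsv=cv2.cvtColor(im,cv2.COLOR_RGB2HSV).astype(int); H,S,V=hsv[...,0],hsv[...,1],hsv[...,2]
v,u=np.mgrid[0:420,0:560]; P=bydepth(c,np.c_[u.ravel(),v.ravel()],d.ravel()).reshape(420,560,3)
def box(a,b,e,f): m=np.zeros(d.shape,bool); m[b:f,a:e]=1; return m
def ext(name,m):
    Q=P[m]; r=cv2.minAreaRect((Q[:,:2]*1000).astype(np.float32)); print(name,len(Q),"z",np.median(Q[:,2]).round(4),[np.round(x,1) for x in r])
blue=(H>95)&(H<125)&(S>110)&(V>50)
fr=blue&box(345,70,465,105); ext("frame",fr&(P[...,2]>.05)); ext("patch",blue&box(375,6,455,70))
def line(name,m,lo,hi,side):  # plate edges, per-row extreme pixel
    pts=[]
    for r in range(lo,hi,3):
        q=np.nonzero(m[r])[0]
        if len(q): pts.append((q[0] if side=="L" else q[-1],r))
    W=P[[p[1] for p in pts],[p[0] for p in pts]]
    W=onz(c,pts,np.median(P[...,2][m])); k=np.polyfit(W[:,0],W[:,1],1); print(name,"yaw deg",np.degrees(np.arctan(k[0])).round(2),"y at x=.53,.64",np.polyval(k,[.53,.64]).round(4))
pl=box(338,100,440,210)&(abs(P[...,2]-.008)<.006)&(S<60)&(V>90)
print("plate z",np.median(P[...,2][pl])); line("plateL",pl,110,190,"L"); line("plateR",pl,110,190,"R"); ext("plate",pl)
# held case
zc=np.median(P[60:200:10,250:310:10,2][:,0]); print("case top z",zc, "eef",z["e"])
cb=blue&box(225,0,332,240)
for s in "LR":
    pts=[]
    for r in range(30,230,4):
        q=np.nonzero(cb[r,228:330])[0]+228
        pts.append((q[0] if s=="L" else q[-1],r))
    W=onz(c,pts,zc); k=np.polyfit(W[:,0],W[:,1],1); res=W[:,1]-np.polyval(k,W[:,0]); print("case",s,np.degrees(np.arctan(k[0])).round(2),np.polyval(k,[.5442,.6842]).round(4),res.std().round(4))
# other views cross-check of the frame/plate
for n,pts,h in (("scene",[(377,190),(363.3,199.2),(331.7,185.8)],.008),("side",[(342,294.5),(375,317.5)],.008),("scene",[(332.5,171.7),(346.7,166.3)],.057)):
    print(n,onz(cam(n),pts,h).round(3).tolist())
E
```

```text
frame 1316 z 0.0572 [array([ 639.8, -163.5]), array([ 16.1, 145.6]), np.float64(7.1)]
patch 3146 z 0.0555 [array([ 669.3, -152.8]), array([ 51.7, 143.6]), np.float64(17.8)]
plate z 0.00848912055690787
plateL yaw deg 3.78 y at x=.53,.64 [-0.1664 -0.1592]
plateR yaw deg 4.24 y at x=.53,.64 [-0.2453 -0.2372]
plate 7441 z 0.0085 [array([ 579.4, -202.7]), array([106.6,  80. ]), np.float64(3.8)]
case top z 0.2233390212350812 eef [ 0.54436466 -0.09569357  0.20603361]
case L 1.72 [-0.0764 -0.0722] 0.0012
case R 4.5 [-0.1153 -0.1043] 0.0003
scene [[0.528, -0.246, 0.008], [0.522, -0.164, 0.008], [0.644, -0.169, 0.008]]
side [[0.522, -0.171, 0.008], [0.528, -0.249, 0.008]]
scene [[0.643, -0.166, 0.057], [0.638, -0.232, 0.057]]
```

Plate: yaw ≈4.0°, mouth at (0.639,-0.198), top z 0.0085. The case is held at about 3-4° yaw and centred on the TCP line. I move to the pre-insert pose.

```bash
python3 -m creep '[[-0.5,-25,-35,0,0,0,0.01],[-0.5,-20,-40,-20,0,0,0],[-0.5,-14,-38,-40,0,0,0],[-0.5,0,0,-40,0,0,0],[-0.5,0,0,-40,0,0,0]]'
python3 -m creep '[[-0.5,0,0,-34,0,0,0],[-0.5,0,0,-10,0,0,0],[-0.5,0,0,0,0,0,0]]'
python3 - <<'E'
from h import *
o=get_obs(); print(o["eef_pos"],o["tool_rot"])
for n,(a,b,e,f) in (("scene",(300,130,420,220)),("side",(280,180,430,330))):
    im,d=read_camera(n); np.savez(n+"1.npz",im=im,d=d)
a=cv2.resize(np.load("scene1.npz")["im"][140:230,300:440],(560,360)); b=cv2.resize(np.load("side1.npz")["im"][200:330,290:440],(280,243))
cv2.imwrite("pics/c5.png",a[:,:,::-1])
E
```

```text
t: 6.18
eef_pos: [0.4848, -0.21, 0.0653]
tool_rot: [0.0, 1.0, 0.029, 0.0]
contact_force: [0.0, 1.1, -1.4]
gripper_width: 0.42
grasp_force: 51.8
t: 6.55
eef_pos: [0.4855, -0.2088, 0.0224]
tool_rot: [0.0, 1.0, 0.03, -0.0]
contact_force: [0.2, -0.3, -1.9]
gripper_width: 0.421
grasp_force: 51.7
[ 0.48552284 -0.20878253  0.02240005] [ 9.05702096e-05  9.99557634e-01  2.97388273e-02 -3.61036009e-04]
```

View pics/c5.png

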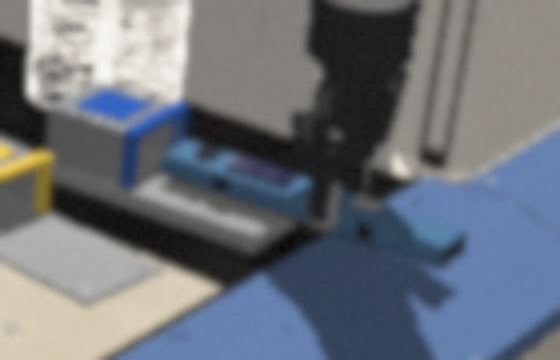

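The case's leading end is in line just before the blue mouth, above the plate. I insert it, then lower it onto the plate.

```bash
python3 -m creep '[[-0.5,20,1.4,0,0,0,0],[-0.5,20,1.4,0,0,0,0],[-0.5,0,0,-5,0,0,0],[-0.5,0,0,-3,0,0,0],[-0.5,0,0,0,0,0,0]]'
python3 -m creep '[[-0.5,0,0,-2,0,0,0],[-0.5,0,0,0,0,0,0]]'
python3 -m creep '[[-0.5,0,0,-2,0,0,0],[-0.5,0,0,0,0,0,0]]'
```

```text
t: 7.28
eef_pos: [0.5247, -0.2053, 0.0141]
tool_rot: [-0.0, 1.0, 0.03, -0.001]
contact_force: [0.7, 0.1, -1.1]
gripper_width: 0.42
grasp_force: 51.8
t: 7.52
eef_pos: [0.5256, -0.2053, 0.0122]
tool_rot: [-0.0, 1.0, 0.03, -0.0]
contact_force: [1.0, 0.2, -1.4]
gripper_width: 0.42
grasp_force: 51.8
t: 7.78
eef_pos: [0.526, -0.2053, 0.0114]
tool_rot: [-0.0, 1.0, 0.03, 0.0]
contact_force: [-4.2, 2.1, 12.1]
gripper_width: 0.425
grasp_force: 53.4
```

```bash
python3 -m creep '[[-0.5,0,0,1.2,0,0,0],[-0.5,15,1,0,0,0,0],[-0.5,15,1,0,0,0,0],[-0.5,12,0.8,0,0,0,0],[-0.5,0,0,0,0,0,0]]'
python3 -m creep '[[-0.5,4,0.3,0,0,0,0],[-0.5,0,0,0,0,0,0]]'
python3 -m creep '[[-0.5,3,0.2,0,0,0,0],[-0.5,0,0,0,0,0,0]]'
```

```text
t: 8.4
eef_pos: [0.5702, -0.202, 0.0115]
tool_rot: [0.0, 1.0, 0.031, 0.001]
contact_force: [2.0, -0.1, 0.7]
gripper_width: 0.422
grasp_force: 51.9
t: 8.65
eef_pos: [0.5716, -0.2022, 0.0115]
tool_rot: [-0.0, 1.0, 0.03, -0.0]
contact_force: [-2.5, 1.1, 3.3]
gripper_width: 0.423
grasp_force: 52.3
t: 8.9
eef_pos: [0.5747, -0.2021, 0.0115]
tool_rot: [0.0, 1.0, 0.03, -0.0]
contact_force: [-2.1, -1.3, 2.4]
gripper_width: 0.421
grasp_force: 52.3
```

```bash
for i in 1 2; do python3 -m creep '[[-0.5,2,0.1,0,0,0,0],[-0.5,0,0,0,0,0,0]]' | grep -E 'pos|force'; done; python3 -m creep '[[-0.5,2,0.1,0,0,0,0],[-0.5,0,0,0,0,0,0]]'
```

```text
eef_pos: [0.5768, -0.202, 0.0115]
contact_force: [-3.4, -0.6, 3.8]
grasp_force: 52.4
eef_pos: [0.5778, -0.202, 0.0115]
contact_force: [-6.4, -0.1, 6.5]
grasp_force: 52.8
t: 9.65
eef_pos: [0.5778, -0.202, 0.0115]
tool_rot: [-0.001, 1.0, 0.03, -0.003]
contact_force: [-12.4, 0.3, 11.3]
gripper_width: 0.423
grasp_force: 53.5
```

X has stalled at 0.578 with a 12 N push, so the case is home. I release and lift.

```bash
python3 -m creep '[[0.2,0,0,0,0,0,0],[0.4,0,0,0,0,0,0],[0.6,0,0,0,0,0,0],[0.6,0,0,0,0,0,0]]'
python3 -m creep '[[0.6,0,0,20,0,0,0],[0.6,0,0,40,0,0,0],[0.6,-20,0,50,0,0,0],[0.6,-40,0,40,0,0,0],[0.6,0,0,0,0,0,0]]'
python3 - <<'E'
from h import *
o=get_obs(); im,d=read_camera("wrist"); cv2.imwrite("pics/w6.png",im[:,:,::-1]); np.savez("w6.npz",im=im,d=d,e=o["eef_pos"],r=o["tool_rot"])
print(o["eef_pos"],get_obs()["eef_pos"])
E
```

```text
t: 10.15
eef_pos: [0.5813, -0.2015, 0.0115]
tool_rot: [0.0, 1.0, 0.031, 0.0]
contact_force: [-0.1, -0.3, -0.2]
gripper_width: 0.8
grasp_force: 0.0
t: 10.78
eef_pos: [0.5205, -0.2032, 0.166]
tool_rot: [0.0, 1.0, 0.029, 0.003]
contact_force: [1.1, -0.8, -0.5]
gripper_width: 0.8
grasp_force: 0.0
[ 0.52047162 -0.20321797  0.16595751] [ 0.52132684 -0.20216565  0.16419222]
```

View pics/w6.png

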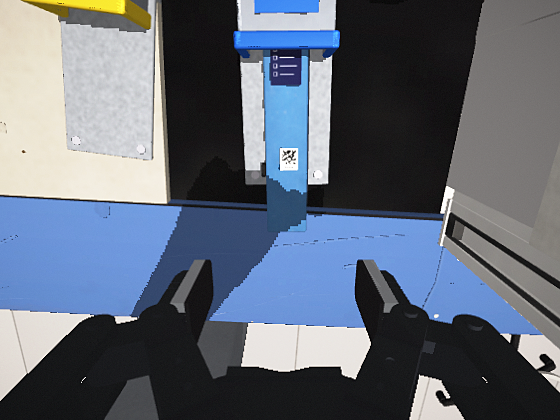

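The case lies in the blue sleeve, parallel to the plate, with its trailing end at px (286,232). I check how far it sticks out and its angle.

```bash
python3 - <<'E'
from h import *
z=np.load("w6.npz"); im,d=z["im"],z["d"]; c=cam("wrist",dict(eef_pos=z["e"],tool_rot=z["r"]))
pts=[(268,231),(306,231),(286,185),(286,120)]; print(bydepth(c,pts,[d[v-2,u] for u,v in pts]).round(4)); 
print("end",onz(c,[(268,232),(306,231)],.026).round(4),"frame front",onz(c,[(236,48),(339,48)],.057).round(4),"plate front",onz(c,[(247,185),(327,184)],.008).round(4))
L=onz(c,[(264,60),(268,228)],.026);R=onz(c,[(307,60),(306,228)],.026)
pl=onz(c,[(243,60),(247,182)],.008);pr=onz(c,[(332,60),(327,182)],.008)
for n,a in zip(("L","R","pl","pr"),(L,R,pl,pr)): print(n,np.degrees(np.arctan2(a[0,1]-a[1,1],a[0,0]-a[1,0])).round(2),a.round(4).tolist())
print(get_obs()["eef_pos"])
E
```

```text
[[ 0.4837 -0.1911  0.0258]
 [ 0.4757 -0.2297  0.    ]
 [ 0.5296 -0.2054  0.0258]
 [ 0.5867 -0.202   0.0275]]
end [[ 0.4828 -0.1911  0.026 ]
 [ 0.4859 -0.2271  0.026 ]] frame front [[ 0.6359 -0.1628  0.057 ]
 [ 0.6402 -0.2367  0.057 ]] plate front [[ 0.5231 -0.1682  0.008 ]
 [ 0.5286 -0.2453  0.008 ]]
L 3.79 [[0.6329, -0.1813, 0.026], [0.4869, -0.1909, 0.026]]
R 4.19 [[0.6349, -0.2162, 0.026], [0.489, -0.2269, 0.026]]
pl 3.27 [[0.6341, -0.162, 0.008], [0.5261, -0.1681, 0.008]]
pr 3.29 [[0.6386, -0.2389, 0.008], [0.5306, -0.2451, 0.008]]
[ 0.52132684 -0.20216565  0.16419222]
```

Exposed length is about 154 mm against 156 expected, the case is within 1° of the sleeve, and it lies flat with its top at z≈0.026. The job is done.

```bash
python3 -c "
from station import *
print(hand_in())"
```

```text
the job is handed in; nothing more can be done
None
```

The blue case is home in the blue sleeve, flat, straight (within about 1°), lid up and released; the yellow sleeve and amber bottle were not touched, and the job was handed in at about 11 s.

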